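# Isolate the machine and couple onto the bearing's grease nipple

## Task

Turn the red isolator handle from on to off, then take the blue grease coupler out of its wooden rest and press it squarely onto the tilted brass nipple of the green bearing block until it snaps down. Finish while still gripping the coupler and holding it pressed down, square on the nipple, against its spring. Leave the yellow can, the bottle and the roll of tape where they stand.

Things in the scene. Friction and masses are not known exactly. Their poses are not given: they have to be found in the camera images.
- handle (a joint): Angle of the isolator's red rotary handle about its vertical axis, rad: 0 = on, where it starts; 1.05 (60 degrees clockwise seen from above) = off. A spring detent (0.2 N m to get over, half-way) draws it into either position; stops lie just beyond.
- handle_grip (a point): Grip point on the axis of the isolator handle, 87 mm above the bench. The handle is an upright red bar 70 long, 14 thick, 36 high (67 to 103 mm above the bench), centred on the axis. Turns with it: x = along the bar towards its end with a white stripe on top; z up. The stripe points to a green mark on the disc when on, to a white mark when off.
- isolator: Fixed grey isolator box 110 x 130 x 55 mm; on top a flat yellow disc 88 in diameter, its top 59 mm above the bench, then the handle's hub, 38 in diameter and 8 high. Origin at the centre of its underside.
- coupler_grip (a point): Centre of the loose grease coupler's blue grip, on its axis, 60 mm above its mouth, 68 above the bench in the rest. It stands mouth down: steel cup 30 high (diameter 39 at the mouth), collar 35 in diameter to 34 mm, blue grip 28 x 28 mm square from 34 to 84, brass stub to 92. 0.2 to 0.5 kg. x, y = normals of the grip's flats; z = from mouth to stub.
- coupler_seat (a point): The floor of the coupler's cup, on its axis: 16 mm inside the mouth, 44 mm from the grip centre towards the mouth. The cup's bore is 21 mm in diameter, flaring to 29 mm over the last 8 mm at the mouth. Axes as the grip's.
- rest: Fixed dark wooden block 85 x 85 x 30 mm with a round pocket 43 in diameter and 22 deep, in which the coupler stands loosely. Origin at the centre of its underside, z up.
- nipple_tip (a point): Centre of the flat top of the brass button-head nipple: head 16 in diameter (10 at the top), 10 high, on a 10 mm stem, 28 mm in all out of a dark steel boss 26 in diameter. z = the nipple's axis, out of the block: up, leaning 30 degrees from vertical towards the robot's side; y is level. About 132 mm above the bench. Moves with the nipple.
- nipple (a joint): How far the nipple has been pushed in along its axis, m: 0 = out, 0.008 = hard stop. The push needed rises to about 10.5 N at 1.5 mm, then it snaps over: the push falls to about 5 N at 6.5 mm and rises to about 11 N at the stop. It springs back out if let go.
- bearing: Fixed green pillow block that carries the nipple: foot 75 x 180 x 22 mm, round housing 90 in diameter whose axis, along its y, is 60 mm above the bench, steel shaft 30 in diameter and 270 long through it. Origin at the centre of its underside, z up; the nipple leans towards its -x.
- can: Loose yellow can, 70 in diameter, 95 high; a bystander. Origin at the centre of its underside.
- bottle: Loose clear bottle with a blue cap, 60 in diameter, 190 high; a bystander. Origin at the centre of its underside.
- tape: Loose roll of tan tape lying flat, 84 in diameter, 24 high; a bystander. Origin at the centre of its underside.
Mind the look-alikes: they are no part of the job. Leave any orange look-alike of the part that bears coupler_grip alone.

How it is judged (in metres and radians):
On the way, in this order (a step that is already met when the one before it is completed fails the run):
1. the isolator handle is turned off (value of joint handle above 0.9 rad), for 0.2 s.
2. the gripped coupler is lifted clear of its rest (height (world z) of coupler_grip above 0.1 m and contact force between the fingers and coupler above 3 N), for 0.1 s.
3. the nipple has snapped down under the coupler (value of joint nipple above 0.005 m and distance between coupler_seat and nipple_tip below 0.006 m and angle between the z axis of coupler_grip and the z axis of nipple_tip, either way round below 0.14 rad and contact force between coupler and nipple above 3 N and contact force between the fingers and coupler above 3 N), for 0.2 s.
At the end, for the whole second after the job is handed in: Ends holding: handle off (beyond 0.9 rad); nipple pushed in past its snap (over 4.5 mm) by the coupler, which sits on it (cup floor within 6 mm of the tip, axes within 8 degrees, over 3 N), is gripped by the fingers, clear of its rest and still (value of joint handle above 0.9 rad and value of joint nipple above 0.0045 m and velocity of joint nipple below 0.01 m/s and distance between coupler_seat and nipple_tip below 0.006 m and angle between the z axis of coupler_grip and the z axis of nipple_tip, either way round below 0.14 rad and contact force between coupler and nipple above 3 N and contact force between the fingers and coupler above 3 N and contact force between coupler and rest below 0.1 N and linear speed of coupler below 0.02 m/s); the arm keeps its last pose, push and grip.
It fails at once if the can, the bottle or the tape is shifted by more than 40 mm or one is knocked over (distance of any of can, bottle, tape from where it was at the start of the episode above 0.04 m or angle between any of can, bottle's own z axis and vertical above 0.5 rad).
It also fails if it takes over 58 s, if anything falls off the work surface, if the arm or the gripper's body presses on something with over 40 N, if the wrist force passes 120 N, or if a joint passes its speed limit or range.

## Robot

A 7-joint arm with a two-finger parallel gripper is mounted at the origin on the work surface. World frame = base frame: x ahead of the robot, y to its left, z up, the work surface at z = 0. Lengths are in m, angles in degrees, forces in N, time in s.
With the tool pointing down it reaches from about 0.375 to 0.925 m from the base axis. Payload 3.1 kg.
Tool frame: the origin (TCP) lies on the centre line of the jaws, within the pads' length; the fingertips stand 17 mm ahead of it and the grasp point (between the pads) lies 2 mm behind it; z points along the fingers, x is the direction in which the jaws open and shut, and the axes are right-handed (so a half turn about z gives the same grasp; the last joint's range is limited). The gripper opens to 85 mm and grips with 20 to 120 N. Pads are 22 mm wide; open, the fingers measure 114 mm over their backs; the gripper's body (76 mm by 85 mm) begins 54 mm behind the grasp point. The pads swing forward as they close: fully open they stand 13 mm farther back than shut.
Start: joints at [-68.801, 21.939, 2.515, 91.553, -1.026, 66.532, -2.859], TCP at [0.293, 0.58, 0.221] pointing down, gripper open.
Joint ranges: [-149.38, 149.38], [-23.57, 123.04], [-84.95, 90], [0, 143.3], [-89.99, 269.99], [3.08, 112.72], [-163.45, 163.45]. Speed limits (degrees/s): [159.86, 159.86, 180, 180, 180, 180, 180].

## Interface

Orientations are given as a 3x3 rotation matrix whose columns are the frame's x, y, z axes.
In Python, from bench import bot gives the robot as it stands. The module is installed in compiled form; this text tells all that it offers.
- The arm moves only by the shell command python3 -m pendant 'ROWS'. ROWS is text: rows parted by semicolons, each of 7 numbers parted by spaces: the turn, a rotation vector about the tool's x, y, z in rad, then the shift along the tool's x, y, z in m, then the opening in per cent of the stroke, from 0 (shut) to 100 (fully open). In form: ax ay az dx dy dz fingers; .... A call has 1 to 10 rows; each row is the pose to reach, as a shift and turn from the pose measured when the call began, along the tool's axes at that moment; what a row does not reach only later rows make up. A row lasts 1/8 s, in which the tool goes at most 62.5 mm and 10.7 degrees, less where a joint would pass 70% of its speed; a pose out of reach is approached as far as the arm can. A call with a gripper value outside its range is refused whole. The fingers move at their own pace and stop on an object; the grip force is fixed at half the most. Time passes only in rows, so rows that repeat a pose let the fingers close. It gives the time, the measured TCP pose, the force and the opening at its end, in the units of the state.
- bot.get_obs(): the state, without advancing time (a new reading comes with each control period).
- bot.capture(name): name is "side" or "top"; returns a dict with "image" (480x640x3 uint8, red, green, blue), "range_z" (480x640 float32, m along the optical axis (not along the pixel's ray), 0 where there is no reading), "K" (3x3 intrinsics, pixels), "dist_coeffs" ([k1, k2, p1, p2, k3] as OpenCV has them; the pictures are not rectified), "rvec" (rotation vector, rad) and "tvec" (3), from world to camera coordinates, as OpenCV has them. Camera axes: x right, y down, z forward; pixel columns grow to the right and rows downward; lengths in m; the calibration is good to about 2 mm. A picture is of the moment at which its call begins.
- bot.hand_in(): hands the job in, once; it reports no verdict.
The state is a dict: "t": time; "joint_positions": joint angles; "qvel": joint speeds; "effort": joint torques, N m; "tool_pos": TCP position; "orientation": TCP orientation; "force": force on the tool from outside, world axes, zero at the start; "torque": the same for the moment, N m; "gripper_width": finger opening in m.
Only numpy, scipy, OpenCV 4.12 (cv2) and the standard library are available. Lean on these libraries where they do the work, as an engineer would, in place of code of your own. Each camera call takes 0.05 s, during which the arm holds its last target. There are 200 camera calls.

## Working session

There is one attempt and no reset: what is moved stays moved. The work goes in short steps, Python scripts to look and compute and a shell command to move; the robot and the scene stay as the last step left them, time stands still between calls to the robot, and variables do not carry over. Pictures are saved under pics/ and viewed, about 8 in all and at most 12, crops included, and the job is handed in when it is done.

```bash
mkdir -p pics
cat > h.py <<'E'
import numpy as np, cv2
from bench import bot
def cap(n,tag):
    c=bot.capture(n); cv2.imwrite(f'pics/{tag}.png',c['image'][:,:,::-1]); np.savez(f'{tag}.npz',**c); return c
def world(c,u,v,z=None,r=2):
    """pixel->world using depth (median in patch)"""
    R=cv2.Rodrigues(np.array(c['rvec']))[0]; t=np.array(c['tvec']).ravel()
    p=cv2.undistortPoints(np.array([[[u,v]]],float),c['K'],c['dist_coeffs']).ravel()
    d=np.array([p[0],p[1],1.])
    if z is None:
        q=c['range_z'][int(v)-r:int(v)+r+1,int(u)-r:int(u)+r+1]; s=np.median(q[q>0])
    else:
        o=-R.T@t; w=R.T@d; s=(z-o[2])/w[2]
    return R.T@(d*s-t)
def cloud(c):
    R=cv2.Rodrigues(np.array(c['rvec']))[0]; t=np.array(c['tvec']).ravel()
    v,u=np.mgrid[0:480,0:640]; p=cv2.undistortPoints(np.stack([u,v],-1).reshape(-1,1,2).astype(float),c['K'],c['dist_coeffs']).reshape(-1,2)
    d=np.c_[p,np.ones(len(p))]*c['range_z'].reshape(-1,1)
    return ((d-t)@R).reshape(480,640,3)
def proj(c,P):
    return cv2.projectPoints(np.array(P,float).reshape(-1,3),np.array(c['rvec']),np.array(c['tvec']),c['K'],c['dist_coeffs'])[0].reshape(-1,2)
def pose():
    o=bot.get_obs(); return np.array(o['tool_pos']),np.array(o['orientation']).reshape(3,3),o
def goto(P,R):
    """tool-frame (rotvec, shift) from current pose to pose"""
    p,Q,o=pose(); rv=cv2.Rodrigues(Q.T@R)[0].ravel(); return np.r_[rv,Q.T@(np.array(P)-p)].round(4)
E
python3 - <<'E'
from h import *
for n in('side','top'): c=cap(n,n+'0'); print(n,c['image'].shape, (-cv2.Rodrigues(np.array(c['rvec']))[0].T@np.array(c['tvec']).ravel()).round(3))
p,Q,o=pose(); print(o)
E
```

```text
side (480, 640, 3) [ 0.431 -0.803  0.899]
top (480, 640, 3) [ 0.282 -0.043  1.342]
{'t': 0.1, 'joint_positions': array([-68.79970639,  21.98828109,   2.51214635,  91.64201655,
        -1.02532221,  66.53035311,  -2.85788886]), 'qvel': array([-0.00496136, -0.0685723 ,  0.01173367, -0.15509396,  0.03394893,
       -0.10146015,  0.04205347]), 'effort': array([ 2.64213195e-03, -4.34725893e+01,  1.02921657e+00, -2.50455165e+01,
        1.08686244e-02,  5.37249303e-03,  1.22294520e-05]), 'tool_pos': array([0.29271709, 0.57936265, 0.22018585]), 'orientation': array([[ 4.50852361e-01,  8.92598015e-01, -9.65275852e-04],
       [ 8.92595290e-01, -4.50853374e-01, -2.20972284e-03],
       [-2.40759210e-03,  1.34658080e-04, -9.99997093e-01]]), 'force': array([ 0.27346235,  0.49749375, -0.37254419]), 'torque': array([-0.00488757,  0.01909208, -0.03954977]), 'gripper_width': 0.08545168640247794}
```

View pics/side0.png

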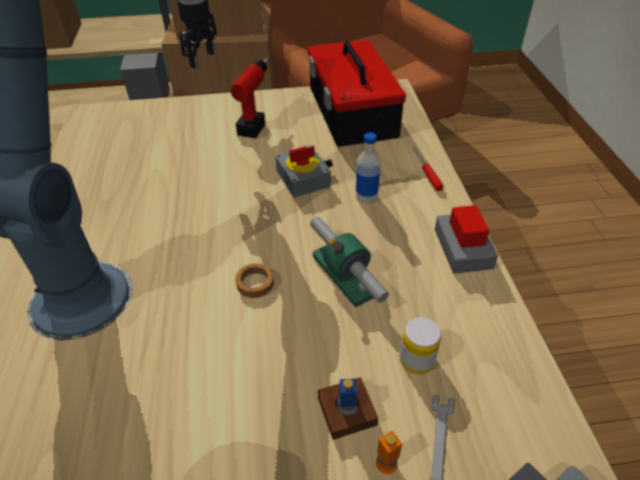

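View pics/top0.png

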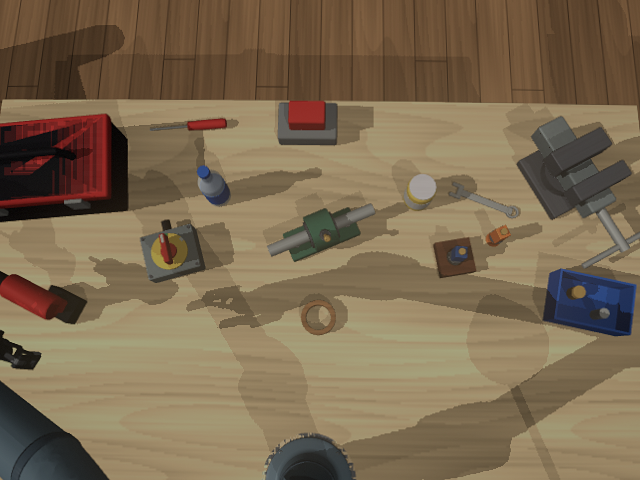

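The side view shows the isolator (303,168), the bearing and nipple (345,245), the blue coupler in its rest (347,395), its orange look-alike (388,452), the tape (254,280), the can (420,345) and the bottle (368,168). In the top view these are the isolator (168,250), nipple (326,238), coupler (458,253), orange look-alike (498,234), tape (318,316), can (421,190) and bottle (212,187).

Candidates:
- **Handle:** red bar on the yellow disc, top (168,248). Not the red block on the grey base (307,117), the toolbox or the drill.
- **Coupler:** blue, in the dark wooden rest, top (458,253). Not the orange one (498,234).
- **Nipple:** brass, on the green block, top (326,238).

Run:
```python
from h import *
T=cv2.imread('pics/top0.png');S=cv2.imread('pics/side0.png')
def cr(I,u,v,w=33,h=25):
    return cv2.resize(I[v-h:v+h,u-w:u+w],(396,300),interpolation=cv2.INTER_CUBIC)
A=np.vstack([np.hstack([cr(T,169,250),cr(T,457,254)]),np.hstack([cr(T,324,235),cr(S,345,245)])])
cv2.imwrite('pics/crops0.png',A)
t=np.load('top0.npz');W=cloud(t)
im=t['image'].astype(int)
hsv=cv2.cvtColor(t['image'],cv2.COLOR_RGB2HSV)
# heights around
for nm,(u,v) in dict(handle=(167,248),coup=(459,253),nip=(326,238),can=(421,188),bottle=(205,175),tape=(306,310)).items():
    print(nm,world(t,u,v,r=1).round(3))
def stat(nm,u0,u1,v0,v1,z0,z1,f=None):
    q=W[v0:v1,u0:u1]; m=(q[...,2]>z0)&(q[...,2]<z1)
    if f is not None: m&=f(hsv[v0:v1,u0:u1])
    pts=q[m]; r=cv2.minAreaRect((pts[:,:2]*1000).astype(np.float32)); print(nm,len(pts),pts.mean(0).round(4),r); return pts
stat('isobox',135,210,218,285,.045,.062)
stat('handle',135,210,218,285,.09,.115)
stat('handlered',135,210,218,285,.08,.115,lambda h:((h[...,0]<8)|(h[...,0]>172))&(h[...,1]>120))
stat('rest',425,485,230,285,.02,.04)
stat('couptop',425,485,230,285,.075,.13)
stat('coupblue',425,485,230,285,.075,.13,lambda h:(h[...,0]>100)&(h[...,0]<130)&(h[...,1]>100))
stat('foot',280,365,205,262,.012,.03)
stat('shaft',260,385,195,262,.06,.085)
stat('top',280,365,205,262,.095,.15)
```

```text
handle [0.526 0.335 0.1  ]
coup [ 0.525 -0.34   0.097]
nip [ 0.547 -0.033  0.134]
can [ 0.68  -0.256  0.095]
bottle [0.673 0.235 0.192]
tape [0.394 0.013 0.025]
isobox 1932 [0.5245 0.339  0.0562] ((527.2310180664062, 343.08380126953125), (112.97896575927734, 132.52017211914062), 16.641845703125)
handle 210 [0.5267 0.3415 0.1019] ((527.3748168945312, 342.6891784667969), (70.6608657836914, 15.332331657409668), 15.745262145996094)
handlered 141 [0.5226 0.3403 0.1025] ((527.21826171875, 342.906494140625), (70.49226379394531, 14.136944770812988), 15.511175155639648)
rest 954 [ 0.5271 -0.3436  0.0308] ((529.5875244140625, -346.3565673828125), (86.13252258300781, 85.12248229980469), 10.319660186767578)
couptop 172 [ 0.5281 -0.3432  0.0932] ((529.56640625, -344.7734069824219), (28.760425567626953, 29.349830627441406), 84.86026000976562)
coupblue 17 [ 0.5227 -0.3432  0.093 ] ((528.3353271484375, -346.17327880859375), (24.592453002929688, 22.739404678344727), 84.34282684326172)
foot 774 [ 0.5747 -0.0217  0.0223] ((584.6212158203125, -20.58637237548828), (76.0281982421875, 179.81198120117188), 23.370960235595703)
shaft 1191 [ 0.5784 -0.021   0.073 ] ((583.333740234375, -20.864212036132812), (89.17242431640625, 269.4449157714844), 23.837787628173828)
top 661 [ 0.5805 -0.0218  0.1054] ((578.1841430664062, -21.405921936035156), (80.10696411132812, 66.6679916381836), 14.728708267211914)
```

View pics/crops0.png

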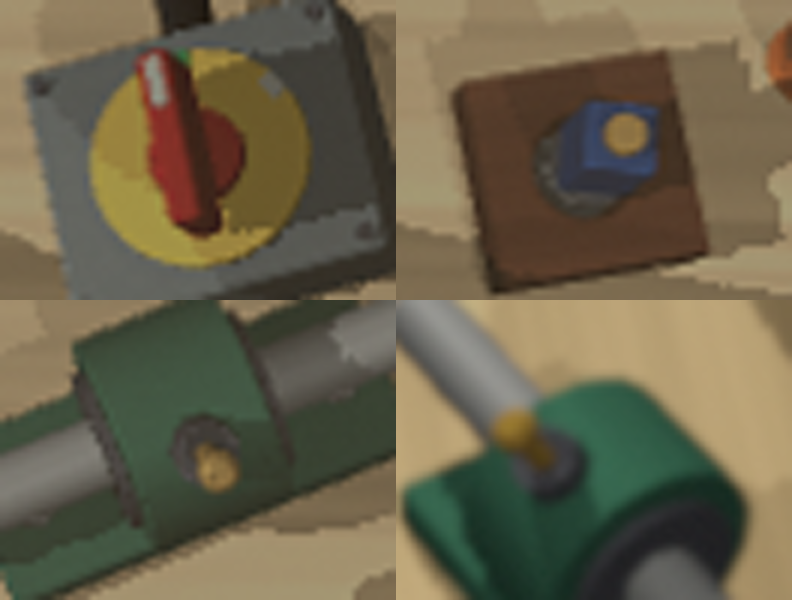

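Crops (6x): the handle's stripe end is at top (165,223), next to the green mark, with the white mark up-right. The blue grip is nearly square to the image, with its stub at (461.5,251). The nipple head is at top (327,238) and side (332,242), on its dark boss. The choices match the description. Next I refine the nipple and coupler, and work out the first reach.

Run:
```python
from h import *
for n,b,cb in(('top',(310,345,222,255),(440,480,235,275)),('side',(318,350,225,260),(330,365,370,412))):
    t=np.load(n+'0.npz');W=cloud(t);hsv=cv2.cvtColor(t['image'],cv2.COLOR_RGB2HSV)
    q=W[b[2]:b[3],b[0]:b[1]];h=hsv[b[2]:b[3],b[0]:b[1]]
    m=(h[...,0]>12)&(h[...,0]<28)&(h[...,1]>120)&(q[...,2]>.105)
    vv,uu=np.nonzero(m); p=q[m]; print(n,'brass',len(p),'px',uu.mean()+b[0],vv.mean()+b[2],p.mean(0).round(4),'max',p[:,2].max().round(4))
    k=p[:,2]>.122; print('  head',k.sum(),p[k].mean(0).round(4),p[k].min(0).round(4),p[k].max(0).round(4))
    q=W[cb[2]:cb[3],cb[0]:cb[1]];h=hsv[cb[2]:cb[3],cb[0]:cb[1]]
    for nm,z0,z1 in(('bluetop',.087,.0955),('stub',.0965,.11),('body',.05,.086)):
        m=(q[...,2]>z0)&(q[...,2]<z1);p=q[m]
        if len(p)>4:
            r=cv2.minAreaRect((p[:,:2]*1000).astype(np.float32));print(' ',nm,len(p),p.mean(0).round(4),np.round(r[0],1),np.round(r[1],1),round(r[2],1))
    # shaft cylinder centreline -> bearing yaw
    S=W.reshape(-1,3);k=(S[:,2]>.066)&(S[:,2]<.08)&(np.hypot(S[:,0]-.585,S[:,1]+.02)<.15)
    s=S[k][:,:2];l=cv2.fitLine(s.astype(np.float32),cv2.DIST_HUBER,0,.01,.01).ravel();print('  shaft',len(s),l,np.degrees(np.arctan2(l[1],l[0])))
a=np.radians(105.6);x=np.array([np.cos(a),np.sin(a),0]);z=np.array([0,0,-1.]);R=np.c_[x,np.cross(z,x),z]
print('above',goto([.5272,.3428,.19],R)); print('at',goto([.5272,.3428,.09],R))
```

```text
top brass 39 px 326.7435897435897 237.69230769230768 [ 0.5487 -0.0351  0.1314] max 0.1385
  head 36 [ 0.5479 -0.0355  0.1326] [ 0.5411 -0.0424  0.1275] [ 0.5558 -0.0288  0.1385]
  bluetop 94 [ 0.5287 -0.3442  0.0923] [ 529.8 -344.8] [28.8 28.9] 84.9
  stub 41 [ 0.5281 -0.345   0.101 ] [ 526.2 -344.8] [23.2 21.3] 87.9
  body 61 [ 0.5218 -0.3384  0.0708] [ 523.  -338.5] [36.2 18.2] 40.4
  shaft 1007 [ 0.40032044 -0.9163752   0.5601492   0.02874351] -66.40179
side brass 49 px 332.61224489795916 242.59183673469389 [ 0.5511 -0.0389  0.126 ] max 0.1345
  head 37 [ 0.5492 -0.0394  0.1296] [ 0.5421 -0.0464  0.1222] [ 0.556  -0.034   0.1345]
  bluetop 182 [ 0.5293 -0.3505  0.091 ] [ 530.1 -348.1] [29.4 27.7] 83.0
  stub 70 [ 0.5302 -0.3478  0.0992] [ 530.1 -347.4] [17.1 13.5] 80.3
  body 177 [ 0.5284 -0.3602  0.0685] [ 528.7 -359.6] [ 5.8 28.1] 77.6
  shaft 962 [ 0.3921658  -0.9198946   0.59787536 -0.05982976] -66.910675
above [-0.0008  0.0023 -0.74   -0.1054  0.3159  0.0305]
at [-0.0008  0.0023 -0.74   -0.1051  0.3159  0.1305]
```

```bash
python3 -m pendant '0 0 0 -.05 .028 0 100; 0 0 -.1 -.105 .06 0 100; 0 0 -.25 -.16 .1 0 100; 0 0 -.4 -.155 .145 0 100; 0 0 -.55 -.142 .19 0 100; 0 0 -.68 -.13 .235 .01 100; 0 .001 -.74 -.118 .28 .02 100; -.001 .002 -.74 -.1054 .3159 .0305 100; -.001 .002 -.74 -.1054 .3159 .0305 100; -.001 .002 -.74 -.1054 .3159 .0305 100'
python3 - <<'E'
from h import *
c=cap('top','t1')
a=np.radians(105.6);x=np.array([np.cos(a),np.sin(a),0]);z=np.array([0,0,-1.]);R=np.c_[x,np.cross(z,x),z]
print('at',goto([.5272,.3428,.091],R))
E
```

```text
t: 1.35
tool_pos: [0.5261, 0.343, 0.1893]
orientation: [[-0.269, 0.963, -0.002], [0.963, 0.269, -0.001], [-0.0, -0.002, -1.0]]
force: [-0.7, 0.4, -0.5]
gripper_width: 0.0854
at [-0.0013 -0.0002  0.0016 -0.0013  0.0014  0.0987]
```

```bash
python3 -m pendant '0 0 0 -.001 .001 .03 100; 0 0 0 -.001 .001 .06 100; -.001 0 0 -.001 .001 .09 100; -.001 0 .001 -.001 .001 .098 100; -.001 0 .001 -.001 .001 .098 50; -.001 0 .001 -.001 .001 .098 0; -.001 0 .001 -.001 .001 .098 0; -.001 0 .001 -.001 .001 .098 0; -.001 0 .001 -.001 .001 .098 0; -.001 0 .001 -.001 .001 .098 0'
```

```text
t: 2.65
tool_pos: [0.5273, 0.3434, 0.0928]
orientation: [[-0.269, 0.963, 0.001], [0.963, 0.269, 0.001], [0.001, 0.001, -1.0]]
force: [-0.6, -1.4, 5.2]
gripper_width: 0.0087
```

```bash
python3 -m pendant '0 0 .15 0 0 0 0; 0 0 .3 0 0 0 0; 0 0 .45 0 0 0 0; 0 0 .6 0 0 0 0; 0 0 .75 0 0 0 0; 0 0 .9 0 0 0 0; 0 0 1.03 0 0 0 0; 0 0 1.07 0 0 0 0; 0 0 1.07 0 0 0 0; 0 0 1.07 0 0 0 0'
python3 - <<'E'
from h import *
print(bot.get_obs()['torque'])
c=cap('side','s2'); I=cv2.imread('pics/s2.png')[110:220,230:376]; cv2.imwrite('pics/s2c.png',cv2.resize(I,None,fx=5,fy=5,interpolation=cv2.INTER_CUBIC))
E
```

```text
t: 3.9
tool_pos: [0.5281, 0.3436, 0.0934]
orientation: [[0.715, 0.699, 0.002], [0.699, -0.715, 0.002], [0.003, 0.0, -1.0]]
force: [1.2, 0.3, 4.7]
gripper_width: 0.0001
[-0.01048303 -0.13314473 -0.00582914]
```

View pics/s2c.png

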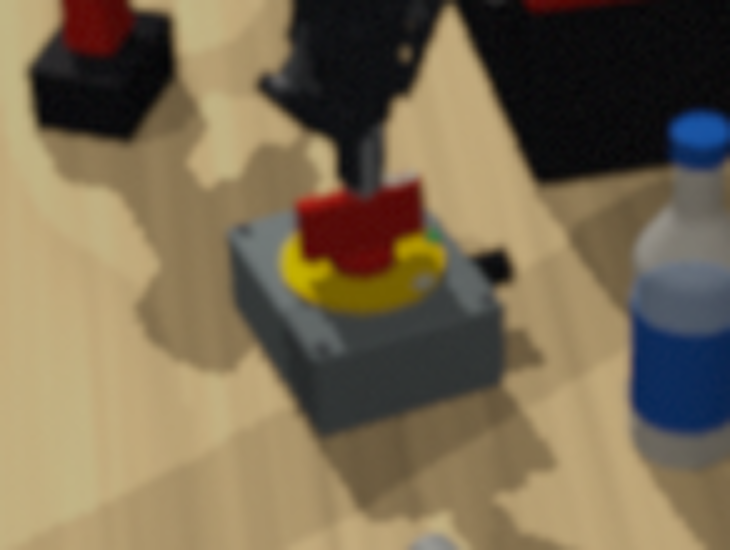

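The crop shows the bar still pointing at the green mark (435,237), so the handle has not turned. The shut fingers stop at or behind the bar's top edge (365,190). I check the depth data to see where they are.

Run:
```python
from h import *
p,Q,o=pose(); print(p,o['force'],o['gripper_width'])
t=cap('top','t2')
for nm in('s2','t2'):
    c=np.load(nm+'.npz');W=cloud(c);hsv=cv2.cvtColor(c['image'],cv2.COLOR_RGB2HSV)
    print(nm,'proj tcp, tip',proj(c,[p,p+Q[:,2]*.017]).round(1).tolist())
    red=((hsv[...,0]<8)|(hsv[...,0]>172))&(hsv[...,1]>120)
    m=red&(np.hypot(W[...,0]-.527,W[...,1]-.343)<.06)&(W[...,2]>.07);q=W[m]
    print(' red',len(q),q.mean(0).round(4),q.max(0).round(4)); k=q[q[:,2]>.095]
    if len(k)>5: print(cv2.minAreaRect((k[:,:2]*1000).astype(np.float32)))
    m=(~red)&(np.hypot(W[...,0]-.527,W[...,1]-.343)<.03)&(W[...,2]>.07)&(W[...,2]<.16);q=W[m]
    for z in np.arange(.07,.15,.01):
        k=q[(q[:,2]>=z)&(q[:,2]<z+.01)]
        if len(k): print('  %.2f'%z,len(k),k.mean(0).round(4),k.min(0).round(3),k.max(0).round(3))
```

```text
[0.52815298 0.34361281 0.09338167] [1.07315902 0.87763187 5.43943282] 0.0002516714436608599
s2 proj tcp, tip [[301.7, 150.0], [302.0, 155.4]]
 red 279 [0.5277 0.3347 0.1042] [0.5609 0.3481 0.3822]
((527.5798950195312, 334.7726745605469), (66.65106201171875, 22.099075317382812), 1.3113261461257935)
  0.07 7 [0.5369 0.3366 0.0721] [0.503 0.328 0.07 ] [0.554 0.343 0.074]
  0.09 1 [0.5164 0.3466 0.0989] [0.516 0.347 0.099] [0.516 0.347 0.099]
  0.10 16 [0.5412 0.3409 0.1053] [0.518 0.329 0.101] [0.556 0.351 0.109]
  0.11 33 [0.5301 0.3337 0.1151] [0.516 0.325 0.111] [0.543 0.346 0.12 ]
  0.12 39 [0.5288 0.3334 0.1252] [0.516 0.325 0.12 ] [0.544 0.348 0.13 ]
  0.13 27 [0.5313 0.3335 0.1344] [0.519 0.327 0.13 ] [0.544 0.346 0.139]
  0.14 30 [0.5342 0.3338 0.1459] [0.502 0.318 0.14 ] [0.55  0.352 0.15 ]
t2 proj tcp, tip [[164.4, 247.6], [166.5, 249.0]]
 red 76 [0.5306 0.3359 0.1033] [0.5586 0.3682 0.4477]
((525.2637939453125, 329.672607421875), (86.90689086914062, 37.62604522705078), 33.01144027709961)
  0.07 7 [0.5344 0.3377 0.073 ] [0.505 0.33  0.071] [0.553 0.343 0.08 ]
  0.08 1 [0.5052 0.329  0.0844] [0.505 0.329 0.084] [0.505 0.329 0.084]
  0.09 1 [0.5015 0.329  0.0916] [0.502 0.329 0.092] [0.502 0.329 0.092]
  0.10 2 [0.5408 0.34   0.1079] [0.531 0.333 0.107] [0.55  0.347 0.109]
  0.11 3 [0.5341 0.3332 0.1176] [0.532 0.331 0.115] [0.537 0.336 0.12 ]
  0.12 3 [0.5293 0.3321 0.1254] [0.528 0.332 0.12 ] [0.531 0.332 0.129]
  0.14 2 [0.526  0.3279 0.1454] [0.525 0.326 0.141] [0.527 0.33  0.15 ]
```

Run:
```python
import cv2,numpy as np
I=cv2.imread('pics/s2.png')[130:185,275:340]; J=cv2.imread('pics/t2.png')[220:282,130:205]
cv2.imwrite('pics/z2.png',np.hstack([cv2.resize(I,(400,340),interpolation=cv2.INTER_CUBIC),cv2.resize(J,(400,340),interpolation=cv2.INTER_CUBIC)]))
```

```text
(no output)
```

View pics/z2.png

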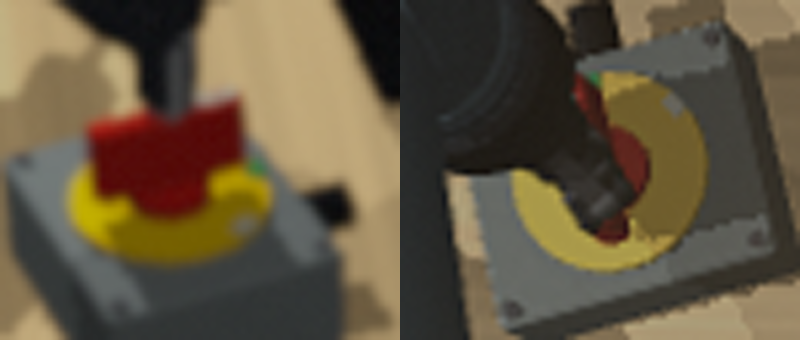

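The shut fingertips sit on top of the bar, although the TCP reading puts them 25 mm lower, so the grip missed. I raise the tool clear and measure the tip against the reported TCP.

```bash
python3 -m pendant '0 0 0 0 0 -.03 0; 0 0 -.17 0 0 -.06 0; 0 0 -.34 0 0 -.09 0; 0 0 -.51 0 0 -.1 0; 0 0 -.68 0 0 -.1 0; 0 0 -.85 0 0 -.1 0; 0 0 -1.02 0 0 -.1 0; 0 0 -1.07 0 0 -.1 0; 0 0 -1.07 0 0 -.1 0'
python3 - <<'E'
from h import *
c=cap('side','s3');p,Q,o=pose();print(p,o['gripper_width'],o['force'])
P=[p+Q[:,2]*k for k in(0,.017)];uv=proj(c,P);print(uv.round(1))
W=cloud(c)
m=(np.hypot(W[...,0]-p[0],W[...,1]-p[1])<.035)&(W[...,2]>.13)&(W[...,2]<.26);q=W[m]
for z in np.arange(.13,.26,.01):
    k=q[(q[:,2]>=z)&(q[:,2]<z+.01)]
    if len(k): print('  %.2f'%z,len(k),k.mean(0).round(3),k.min(0).round(3),k.max(0).round(3))
I=cv2.imread('pics/s3.png')
x,y=int(uv[0][0]),int(uv[0][1]);s=5
J=cv2.resize(I[y-60:y+50,x-75:x+75],None,fx=s,fy=s,interpolation=cv2.INTER_CUBIC)
for a,b in uv: cv2.circle(J,(int((a-x+75.5)*s),int((b-y+60.5)*s)),4,(0,255,0),1)
cv2.imwrite('pics/s3c.png',J)
E
```

```text
t: 5.12
tool_pos: [0.5266, 0.3428, 0.1918]
orientation: [[-0.27, 0.963, -0.001], [0.963, 0.27, 0.0], [0.001, -0.001, -1.0]]
force: [-0.1, -0.2, -0.2]
gripper_width: 0.0002
[0.52681141 0.34296012 0.19203756] 0.00013043024120130712 [-0.12803665  1.16071118  0.238947  ]
[[299.7 117.2]
 [300.  123.1]]
  0.20 18 [0.527 0.338 0.206] [0.516 0.329 0.202] [0.541 0.348 0.21 ]
  0.21 41 [0.528 0.334 0.215] [0.516 0.328 0.21 ] [0.541 0.343 0.22 ]
  0.22 36 [0.527 0.333 0.225] [0.517 0.322 0.22 ] [0.541 0.347 0.23 ]
  0.23 31 [0.527 0.334 0.234] [0.517 0.327 0.23 ] [0.538 0.347 0.24 ]
  0.24 28 [0.522 0.334 0.248] [0.51  0.311 0.241] [0.549 0.366 0.25 ]
  0.25 44 [0.523 0.332 0.254] [0.508 0.309 0.25 ] [0.544 0.371 0.26 ]
```

View pics/s3c.png

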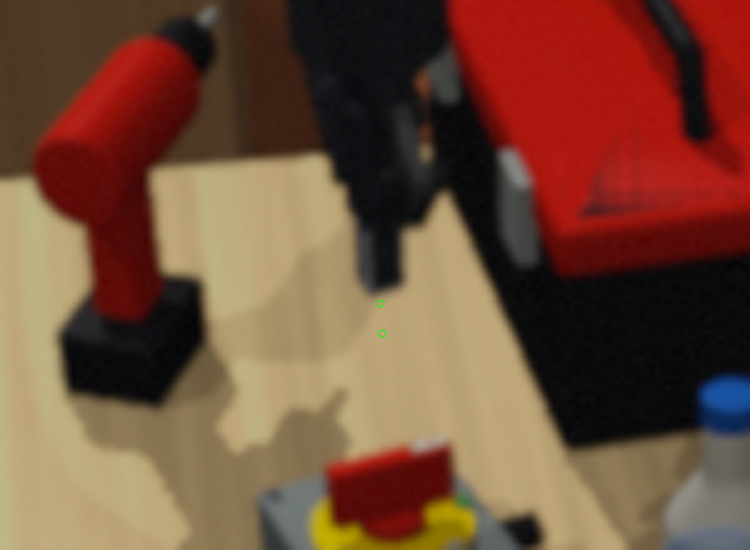

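Shut fingertips appear at crop (380,290), about 10 mm behind the reported TCP (380,303), not 17 mm ahead of it (382,333). Both the contact with the bar's top and the picture say the fingers reach about 27 mm less than described. I correct for that: TCP at z≈0.066 for the handle.

```bash
python3 -m pendant '0 0 0 0 0 0 100; 0 0 0 0 0 0 100; 0 0 0 0 0 0 100; 0 0 0 0 0 0 100; 0 0 0 0 0 .03 100; 0 0 0 0 0 .06 100; 0 0 0 0 0 .09 100; 0 0 0 0 0 .11 100; 0 0 0 0 0 .126 100; 0 0 0 0 0 .126 100' && python3 -m pendant '0 0 0 0 0 0 0; 0 0 0 0 0 0 0; 0 0 0 0 0 0 0; 0 0 0 0 0 0 0; 0 0 0 0 0 0 0; 0 0 0 0 0 0 0; 0 0 0 0 0 0 0; 0 0 0 0 0 0 0'
```

```text
t: 6.42
tool_pos: [0.526, 0.3425, 0.0648]
orientation: [[-0.27, 0.963, -0.002], [0.963, 0.27, -0.001], [-0.0, -0.002, -1.0]]
force: [0.1, 0.1, -0.1]
gripper_width: 0.0857
t: 7.42
tool_pos: [0.5262, 0.3431, 0.0655]
orientation: [[-0.27, 0.963, -0.002], [0.963, 0.27, 0.0], [0.0, -0.002, -1.0]]
force: [-2.1, -0.1, 5.2]
gripper_width: 0.013
```

```bash
python3 -m pendant '0 0 .15 0 0 0 0; 0 0 .3 0 0 0 0; 0 0 .45 0 0 0 0; 0 0 .6 0 0 0 0; 0 0 .75 0 0 0 0; 0 0 .9 0 0 0 0; 0 0 1.03 0 0 0 0; 0 0 1.07 0 0 0 0; 0 0 1.07 0 0 0 0; 0 0 1.07 0 0 0 0'
```

```text
t: 8.68
tool_pos: [0.5264, 0.3438, 0.0656]
orientation: [[0.714, 0.7, -0.001], [0.7, -0.714, 0.001], [0.0, -0.001, -1.0]]
force: [0.5, 2.9, 0.8]
gripper_width: 0.0128
```

The bar is gripped (13 mm) and has turned 61°. Next I open, lift straight up, and check the handle while moving away.

```bash
python3 -m pendant '0 0 0 0 0 0 100; 0 0 0 0 0 0 100; 0 0 0 0 0 0 100; 0 0 0 0 0 -.05 100; 0 0 0 0 0 -.1 100; 0 0 0 0 0 -.15 100; 0 0 0 0 0 -.2 100; 0 0 .1 -.03 .03 -.21 100; 0 0 .2 -.07 .072 -.21 100; 0 0 .2 -.07 .072 -.21 100'
python3 - <<'E'
from h import *
c=cap('side','s4');W=cloud(c);hsv=cv2.cvtColor(c['image'],cv2.COLOR_RGB2HSV)
red=((hsv[...,0]<8)|(hsv[...,0]>172))&(hsv[...,1]>120)
q=W[red&(np.hypot(W[...,0]-.527,W[...,1]-.343)<.06)&(W[...,2]>.095)&(W[...,2]<.11)]
print(len(q),cv2.minAreaRect((q[:,:2]*1000).astype(np.float32)))
a=np.radians(-5.5);x=np.array([np.cos(a),np.sin(a),0]);z=np.array([0,0,-1.]);R=np.c_[x,np.cross(z,x),z]
print(goto([.5297,-.346,.25],R))
E
```

```text
t: 9.93
tool_pos: [0.5285, 0.235, 0.2761]
orientation: [[0.845, 0.534, -0.0], [0.534, -0.845, -0.001], [-0.001, 0.001, -1.0]]
force: [0.3, 0.4, 0.2]
gripper_width: 0.0851
89 ((527.0577392578125, 338.76104736328125), (14.387276649475098, 65.68816375732422), 43.24271011352539)
[-1.500e-03  6.000e-04  6.648e-01 -3.135e-01  4.941e-01  2.510e-02]
```

Handle confirmed off (bar at −47°, about 62° from on). Now across to the coupler.

```bash
python3 -m pendant '0 0 .08 -.025 .04 -.01 100; 0 0 .16 -.057 .09 -.02 100; 0 0 .24 -.089 .14 -.02 100; 0 0 .32 -.121 .19 -.02 100; 0 0 .4 -.153 .241 -.02 100; 0 0 .48 -.185 .292 -.02 100; 0 0 .55 -.217 .342 -.02 100; 0 0 .61 -.249 .392 -.01 100; -.001 0 .66 -.281 .443 0 100; -.001 .001 .665 -.3135 .494 .02 100' && python3 -m pendant '0 0 0 0 0 0 100;0 0 0 0 0 0 100'
python3 - <<'E'
from h import *
a=np.radians(-5.5);x=np.array([np.cos(a),np.sin(a),0]);z=np.array([0,0,-1.]);R=np.c_[x,np.cross(z,x),z]
print(goto([.5297,-.346,.043],R))
c=cap('side','s5');I=cv2.imread('pics/s5.png');p,Q,o=pose()
J=cv2.resize(I[270:450,250:490],None,fx=3.3,fy=3.3,interpolation=cv2.INTER_CUBIC); cv2.imwrite('pics/s5c.png',J)
E
```

```text
t: 11.22
tool_pos: [0.5321, -0.3451, 0.2552]
orientation: [[0.996, -0.092, 0.002], [-0.092, -0.996, 0.0], [0.002, -0.001, -1.0]]
force: [-0.1, -0.4, 1.4]
gripper_width: 0.0853
t: 11.48
tool_pos: [0.533, -0.3438, 0.2544]
orientation: [[0.996, -0.091, 0.001], [-0.091, -0.996, 0.002], [0.001, -0.002, -1.0]]
force: [1.3, -0.1, 0.6]
gripper_width: 0.0853
[-0.0018 -0.0009  0.0053 -0.0032  0.0028  0.2113]
```

View pics/s5c.png

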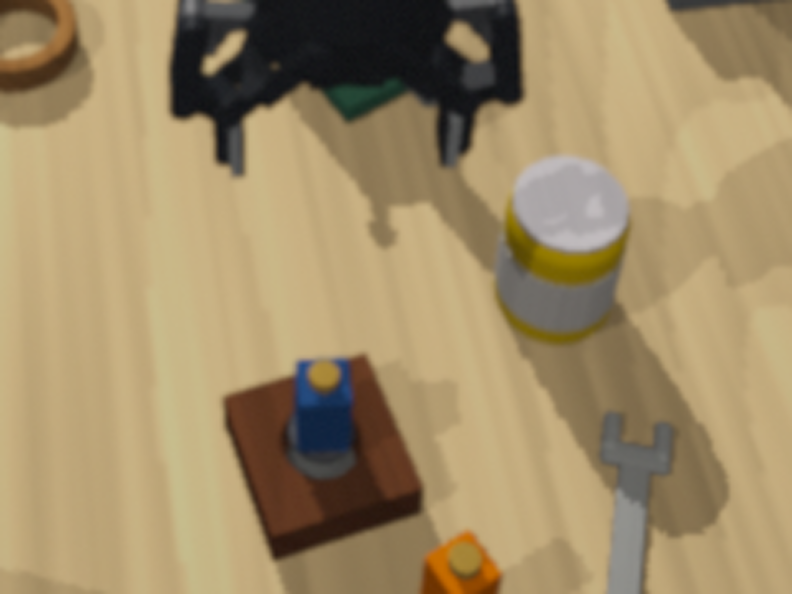

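The jaws straddle the blue coupler's flats (left jaw crop (232,165), right (455,160), coupler (325,390)), and the can and the orange part are clear. I descend and grip.

```bash
python3 -m pendant '0 0 0 -.003 .003 .04 100; -.001 -.001 .005 -.003 .003 .09 100; -.002 -.001 .005 -.003 .003 .14 100; -.002 -.001 .005 -.003 .003 .18 100; -.002 -.001 .005 -.003 .003 .205 100; -.002 -.001 .005 -.003 .003 .211 100; -.002 -.001 .005 -.003 .003 .211 100' && python3 -m pendant '0 0 0 0 0 0 0; 0 0 0 0 0 0 0; 0 0 0 0 0 0 0; 0 0 0 0 0 0 0; 0 0 0 0 0 0 0; 0 0 0 0 0 0 0; 0 0 0 0 0 0 0; 0 0 0 0 0 0 0'
python3 - <<'E'
from h import *
c=cap('side','s6');p,Q,o=pose();print(p,o['force'],o['gripper_width'])
E
```

```text
t: 12.4
tool_pos: [0.5324, -0.3437, 0.0445]
orientation: [[0.996, -0.091, 0.002], [-0.091, -0.996, 0.0], [0.002, -0.0, -1.0]]
force: [0.0, 0.1, 0.7]
gripper_width: 0.0853
t: 13.4
tool_pos: [0.5321, -0.3439, 0.0451]
orientation: [[0.996, -0.091, 0.002], [-0.091, -0.996, 0.001], [0.002, -0.001, -1.0]]
force: [-2.3, 1.7, 5.6]
gripper_width: 0.0274
[ 0.53204891 -0.34385775  0.04508687] [-2.5108472   1.34815724  6.23226116] 0.02771475166124579
```

```bash
cat >> h.py <<'E'
b=np.radians(23.5); NZ=np.array([-.5*np.cos(b),-.5*np.sin(b),np.cos(np.pi/6)])
TIP=np.array([.547,-.0365,.132])
def Rt():
    zt=-NZ; v=np.array([0,0,-1.]); ax=np.cross(v,zt); ax/=np.linalg.norm(ax)
    a=np.radians(-5.5);x=np.array([np.cos(a),np.sin(a),0]);R0=np.c_[x,np.cross(v,x),v]
    return cv2.Rodrigues(ax*np.pi/6)[0]@R0
def tcp_for(h,off=(0,.0,.021)):
    "TCP for seat h above tip along axis"
    return TIP+NZ*h-Rt()@np.array(off)
E
python3 -m pendant '0 0 0 0 0 -.03 0; 0 0 0 0 0 -.07 0; 0 0 0 0 0 -.12 0; 0 0 0 0 0 -.17 0; 0 0 0 0 0 -.21 0; 0 0 0 0 0 -.21 0; 0 0 0 0 0 -.21 0'
python3 - <<'E'
from h import *
p,Q,o=pose();print(p,o['gripper_width'],o['force'])
print(goto(tcp_for(.08),Rt()),goto(tcp_for(.08),Rt())[3:],tcp_for(.08))
W=cloud(cap('side','s7'));
q=W[(np.hypot(W[...,0]-p[0],W[...,1]-p[1])<.04)&(W[...,2]>.17)&(W[...,2]<.275)]
for z in np.arange(.17,.275,.006):
    k=q[(q[:,2]>=z)&(q[:,2]<z+.006)]
    if len(k): print('  %.3f'%z,len(k),k.mean(0).round(3),k.min(0).round(3),k.max(0).round(3))
E
```

```text
t: 14.32
tool_pos: [0.5309, -0.3428, 0.2528]
orientation: [[0.996, -0.091, -0.001], [-0.091, -0.996, 0.003], [-0.001, -0.003, -1.0]]
force: [0.4, 0.6, -4.5]
gripper_width: 0.0274
[ 0.53086571 -0.34276483  0.25279092] 0.027368172695255398 [ 0.35326261  0.61337317 -4.49553791]
[ 0.2499  0.4596  0.0043 -0.056  -0.2821  0.0342] [-0.056  -0.2821  0.0342] [ 0.50068847 -0.05663683  0.21946857]
  0.212 43 [ 0.529 -0.356  0.216] [ 0.513 -0.364  0.214] [ 0.549 -0.335  0.218]
  0.218 100 [ 0.529 -0.357  0.221] [ 0.513 -0.364  0.218] [ 0.549 -0.338  0.224]
  0.224 42 [ 0.528 -0.358  0.227] [ 0.516 -0.363  0.224] [ 0.545 -0.348  0.23 ]
  0.230 49 [ 0.529 -0.358  0.233] [ 0.516 -0.363  0.23 ] [ 0.544 -0.348  0.236]
  0.236 35 [ 0.529 -0.358  0.238] [ 0.516 -0.361  0.236] [ 0.543 -0.35   0.241]
  0.242 33 [ 0.528 -0.359  0.246] [ 0.514 -0.364  0.242] [ 0.546 -0.343  0.248]
  0.248 82 [ 0.529 -0.357  0.25 ] [ 0.514 -0.364  0.248] [ 0.548 -0.342  0.254]
  0.254 49 [ 0.529 -0.359  0.257] [ 0.517 -0.361  0.254] [ 0.543 -0.348  0.26 ]
  0.260 48 [ 0.53  -0.359  0.263] [ 0.511 -0.362  0.26 ] [ 0.551 -0.346  0.266]
  0.266 83 [ 0.531 -0.357  0.269] [ 0.505 -0.362  0.266] [ 0.558 -0.337  0.272]
  0.272 43 [ 0.529 -0.356  0.274] [ 0.505 -0.362  0.272] [ 0.557 -0.346  0.275]
```

```bash
python3 -m pendant '0 0 0 -.006 -.04 0 0; 0 .05 0 -.014 -.08 0 0; .04 .12 0 -.022 -.12 0 0; .1 .2 0 -.03 -.16 .005 0; .15 .28 .001 -.038 -.2 .01 0; .2 .36 .002 -.046 -.24 .02 0; .24 .44 .003 -.052 -.27 .03 0; .25 .46 .004 -.056 -.282 .034 0; .25 .46 .004 -.056 -.282 .034 0; .25 .46 .004 -.056 -.282 .034 0'
python3 - <<'E'
from h import *
p,Q,o=pose();print(o['t'],p,o['gripper_width'],o['force']); print(Q.round(3)); print(goto(tcp_for(.08),Rt()),np.degrees(np.arccos(-Q[:,2]@NZ)),o['joint_positions'].round(0))
out=[]
for n in('side','top'):
    c=cap(n,n[0]+'8'); I=cv2.imread(f'pics/{n[0]}8.png'); c_=proj(c,[TIP+NZ*.05])[0].astype(int)
    J=cv2.resize(I[c_[1]-45:c_[1]+45,c_[0]-36:c_[0]+36],None,fx=5.5,fy=5.5,interpolation=cv2.INTER_CUBIC)
    g=lambda P:tuple(int(x) for x in (proj(c,[P])[0]-c_+np.array([36.5,45.5]))*5.5)
    for k in(-.02,.0): cv2.circle(J,g(TIP+NZ*k),3,(0,255,0),-1)
    for k in(.037,-.055): cv2.circle(J,g(p+Q[:,2]*k),3,(255,0,255),-1)
    out.append(J)
cv2.imwrite('pics/c8.png',np.hstack(out))
E
```

```text
t: 15.62
tool_pos: [0.5002, -0.0572, 0.2187]
orientation: [[0.889, -0.037, 0.457], [-0.143, -0.97, 0.199], [0.436, -0.242, -0.867]]
force: [0.9, 0.2, -2.5]
gripper_width: 0.0274
15.625 [ 0.50021806 -0.05724384  0.21873834] 0.027363173735186607 [ 0.86193833  0.17893771 -2.51548867]
[[ 0.889 -0.037  0.457]
 [-0.143 -0.97   0.199]
 [ 0.436 -0.242 -0.867]]
[ 0.0011  0.0018 -0.0006  0.0006 -0.0008 -0.0003] 0.11748506642215256 [-39. -14.  48. 132. -11.  33.  13.]
```

View pics/c8.png

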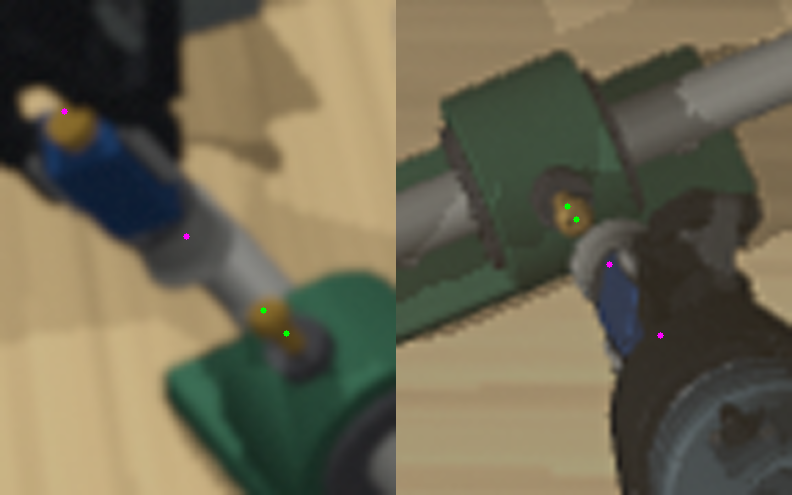

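Side (left): the stub is at (72,128), the cup mouth near (195,270) and the nipple head at (268,318). Top (right): the cup is near (605,250) and the head at (572,215). The coupler is roughly on line, a few mm past my predicted points. I fit both parts' offsets from the depth data before pressing.

```bash
cat > fit.py <<'E'
from h import *
from scipy.optimize import least_squares
def seg(P,a,b):
    a,b=np.array(a),np.array(b);d=b-a;t=np.clip((P-a)@d/(d@d),0,1);return np.linalg.norm(P-a-t[:,None]*d,axis=1)
def dcoup(L):  # L: coords, x,y lateral, h above mouth
    r=np.hypot(L[:,0],L[:,1]);P=np.c_[r,L[:,2]]
    d=np.min([seg(P,(.0195,0),(.0185,.03)),seg(P,(.0145,0),(.0195,0)),seg(P,(.0175,.03),(.0175,.034))],0)
    c=np.abs(L-[0,0,.059])-[.014,.014,.025]
    s=np.linalg.norm(np.maximum(c,0),axis=1)+np.minimum(c.max(1),0)
    return np.minimum(d,np.abs(s))
def dnip(L): # h rel tip (neg below)
    P=np.c_[np.hypot(L[:,0],L[:,1]),L[:,2]]
    return np.min([seg(P,(0,0),(.005,0)),seg(P,(.005,0),(.008,-.003)),seg(P,(.008,-.003),(.008,-.01)),seg(P,(.005,-.01),(.005,-.028)),seg(P,(.005,-.028),(.013,-.028))],0)
def run(tag,p,Q,nip=True,verbose=True):
    c=np.load(tag+'.npz');W=cloud(c);hsv=cv2.cvtColor(c['image'],cv2.COLOR_RGB2HSV);H,S,V=[hsv[...,i] for i in range(3)]
    blue=(H>100)&(H<130)&(S>120); ok=c['range_z']>0
    L=lambda X,d:(X-p)@Q@np.diag([1,1,-1])+[0,0,.037]  # h above mouth
    A=L(W,0); near=ok&(np.hypot(A[...,0],A[...,1])<.03)
    gray=(S<70)&(V>50)&(A[...,2]>-.012)&(A[...,2]<.03)&near
    B=A[(blue&near)|gray]
    f=lambda x,M:dcoup(M-[x[0],x[1],x[2]]-np.c_[x[3]*(M[:,2]-.06),x[4]*(M[:,2]-.06),0*M[:,2]])
    x=np.zeros(5)
    for tol in(.015,.008,.005):
        M=B[f(x,B)<tol]; x=least_squares(lambda y:np.r_[f(y,M),y[3:]*.02],x,loss='soft_l1',f_scale=.0015).x
    cp=np.array([x[0]-.06*x[3],x[1]-.06*x[4],-x[2]]) # mouth offset in tool axes from predicted p+.037z
    print(tag,'coupler n',len(M),'mouth shift tool',(cp*1000).round(1),'tilt',np.degrees(x[3:]).round(1),'rms',(1000*np.sqrt((f(x,M)**2).mean())).round(2))
    if nip:
        E=Rt()@np.diag([1,1,-1]); N=(W-TIP)@E
        br=(H>12)&(H<28)&(S>120)&ok&(np.linalg.norm(N,axis=-1)<.03)
        D=N[br];y=np.zeros(3)
        for tol in(.01,.006,.004):
            M=D[dnip(D-y)<tol];y=least_squares(lambda q:dnip(M-q),y,loss='soft_l1',f_scale=.001).x
        print('   nipple n',len(M),'shift tool',(y*[1000,1000,-1000]).round(1),'world tip',(TIP+E@y).round(4))
        y=y*[1,1,-1]
        m=Q.T@(p-TIP)+[0,0,.037]+cp
        print('   mouth minus tip, tool axes mm',((m-y)*1000).round(1))
E
python3 - <<'E'
from fit import *
p,Q,o=pose()
for t in('s8','t8'): run(t,p,Q)
for t in('s0','t0'):
    pass
E
```

```text
s8 coupler n 431 mouth shift tool [-3.2  0.4  1.6] tilt [1.7 3.2] rms 1.37
   nipple n 49 shift tool [-0.1  1.   1.5] world tip [ 0.5475 -0.0371  0.1305]
   mouth minus tip, tool axes mm [ -2.7   0.4 -63.9]
t8 coupler n 81 mouth shift tool [-1.5  5.5  1.1] tilt [-1.2  1.8] rms 1.2
   nipple n 35 shift tool [ 0.7  1.4 -3.1] world tip [ 0.5461 -0.0386  0.1346]
   mouth minus tip, tool axes mm [ -1.7   5.1 -59.9]
```

```bash
python3 -m pendant '0 0 0 .001 -.001 .015 0; 0 0 0 .002 -.0015 .035 0; 0 0 0 .002 -.0015 .05 0; 0 0 0 .002 -.0015 .06 0; 0 0 0 .002 -.0015 .064 0; 0 0 0 .002 -.0015 .064 0'
python3 - <<'E'
from fit import *
p,Q,o=pose();print(p,(Q.T@o['force']).round(1),(Q.T@o['torque']).round(2),goto(tcp_for(.016),Rt()))
for t in('side','top'): cap(t,t[0]+'9');run(t[0]+'9',p,Q,False)
out=[]
for n in('side','top'):
    c=np.load(n[0]+'9.npz'); I=cv2.imread(f'pics/{n[0]}9.png'); c_=proj(c,[TIP+NZ*.02])[0].astype(int)
    out.append(cv2.resize(I[c_[1]-40:c_[1]+40,c_[0]-36:c_[0]+36],None,fx=5.5,fy=5.5,interpolation=cv2.INTER_CUBIC))
cv2.imwrite('pics/c9.png',np.hstack(out))
E
```

```text
t: 16.48
tool_pos: [0.533, -0.0444, 0.1655]
orientation: [[0.888, -0.038, 0.458], [-0.143, -0.97, 0.196], [0.437, -0.239, -0.867]]
force: [0.0, -0.3, -2.7]
gripper_width: 0.0276
[ 0.53298375 -0.04438316  0.16549462] [-1.1  0.9  2.3] [-0.4  -0.76 -0.01] [ 0.0034 -0.0001 -0.0001 -0.0033 -0.      0.    ]
s9 coupler n 384 mouth shift tool [-2.2  0.7  1.4] tilt [2.3 2.7] rms 1.38
t9 coupler n 68 mouth shift tool [-0.9  5.4 14.1] tilt [-0.6  1. ] rms 1.34
```

View pics/c9.png

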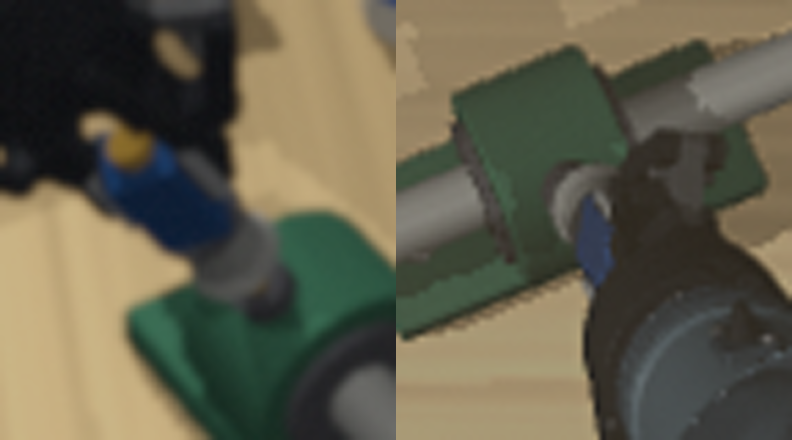

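The cup's mouth (240,285) has come over the nipple head, with no contact force. I press on in steps.

```bash
python3 -m pendant '0 0 0 -.001 0 .004 0; 0 0 0 -.001 0 .008 0; 0 0 0 -.001 0 .012 0; 0 0 0 -.001 0 .012 0'
python3 - <<'E'
from fit import *
p,Q,o=pose();print(p,(Q.T@o['force']).round(1),(Q.T@o['torque']).round(2),goto(tcp_for(0),Rt()))
E
python3 -m pendant '0 0 0 0 0 .003 0; 0 0 0 0 0 .006 0; 0 0 0 0 0 .006 0; 0 0 0 0 0 .006 0'
python3 - <<'E'
from fit import *
p,Q,o=pose();print(p,(Q.T@o['force']).round(1),(Q.T@o['torque']).round(2),goto(tcp_for(0),Rt()))
E
```

```text
t: 17.08
tool_pos: [0.5367, -0.0407, 0.1545]
orientation: [[0.889, -0.037, 0.457], [-0.142, -0.97, 0.199], [0.436, -0.242, -0.867]]
force: [-1.9, 2.0, -5.4]
gripper_width: 0.0274
[ 0.53666638 -0.04072379  0.15451614] [-4.4 -0.6  4.2] [ 0.03 -1.19  0.04] [ 0.0005  0.0018 -0.     -0.0013  0.001   0.0041]
t: 17.58
tool_pos: [0.5394, -0.0392, 0.1496]
orientation: [[0.889, -0.036, 0.457], [-0.143, -0.969, 0.201], [0.435, -0.244, -0.867]]
force: [-6.6, 0.1, 5.9]
gripper_width: 0.0274
[ 0.53940899 -0.03922216  0.14963916] [-3.3 -1.3 -8.1] [ 0.17 -1.44  0.05] [-0.0012  0.0023 -0.0004 -0.0014  0.0014 -0.0017]
```

```bash
python3 -m pendant '0 0 0 0 0 .004 0; 0 0 0 0 0 .007 0; 0 0 0 0 0 .01 0; 0 0 0 0 0 .01 0; 0 0 0 0 0 .01 0'
python3 - <<'E'
from fit import *
p,Q,o=pose();print(p,(Q.T@o['force']).round(1),(Q.T@o['torque']).round(2),goto(tcp_for(0),Rt()))
cap('side','s11');run('s11',p,Q,False)
E
```

```text
t: 18.2
tool_pos: [0.5428, -0.0383, 0.1436]
orientation: [[0.889, -0.037, 0.456], [-0.148, -0.966, 0.211], [0.432, -0.255, -0.865]]
force: [-40.5, -3.9, 50.5]
gripper_width: 0.0273
[ 0.54282082 -0.03829674  0.14356577] [-13.6  -7.6 -62.9] [ 1.55 -4.02  0.08] [-0.011   0.0037 -0.0066 -0.0016  0.0008 -0.0087]
s11 coupler n 351 mouth shift tool [-2.2  0.3  1. ] tilt [2.2 3.1] rms 1.3
```

The axial force is now about 63 N with 7 mm further travel, so the nipple is at its hard stop. I ease back to a moderate push and straighten the slight twist.

```bash
python3 -m pendant '-.008 .003 -.005 0 0 .0007 0; -.008 .003 -.005 0 0 .0007 0; -.008 .003 -.005 0 0 .0007 0; -.008 .003 -.005 0 0 .0007 0; -.008 .003 -.005 0 0 .0007 0'
python3 - <<'E'
from fit import *
p,Q,o=pose();print(p,(Q.T@o['force']).round(1),(Q.T@o['torque']).round(2),goto(tcp_for(0),Rt()),np.degrees(np.arccos(-Q[:,2]@NZ)))
E
```

```text
t: 18.88
tool_pos: [0.5424, -0.0382, 0.144]
orientation: [[0.889, -0.036, 0.457], [-0.146, -0.967, 0.207], [0.435, -0.251, -0.865]]
force: [-20.9, -0.8, 23.3]
gripper_width: 0.0275
[ 0.54243214 -0.03818505  0.14399885] [ -8.3  -4.3 -29.8] [ 0.79 -2.59 -0.01] [-0.0081  0.002  -0.004  -0.0014  0.001  -0.0082] 0.47590327536464394
```

```bash
python3 -m pendant '-.006 .002 -.003 0 0 .0004 0; -.006 .002 -.003 0 0 .0004 0; -.006 .002 -.003 0 0 .0004 0; -.006 .002 -.003 0 0 .0004 0'
python3 - <<'E'
from fit import *
p,Q,o=pose();print(p,(Q.T@o['force']).round(1),(Q.T@o['torque']).round(2),goto(tcp_for(0),Rt()),o['qvel'].round(3))
out=[]
for n in('side','top'):
    c=cap(n,n[0]+'12'); run(n[0]+'12',p,Q,False); I=cv2.imread(f'pics/{n[0]}12.png'); c_=proj(c,[TIP+NZ*.02])[0].astype(int)
    out.append(cv2.resize(I[c_[1]-40:c_[1]+40,c_[0]-36:c_[0]+36],None,fx=5.5,fy=5.5,interpolation=cv2.INTER_CUBIC))
cv2.imwrite('pics/c12.png',np.hstack(out))
o=bot.get_obs();print(o['t'],(Q.T@o['force']).round(1),goto(tcp_for(0),Rt()))
c=np.load('s12.npz');W=cloud(c);hsv=cv2.cvtColor(c['image'],cv2.COLOR_RGB2HSV)
red=((hsv[...,0]<8)|(hsv[...,0]>172))&(hsv[...,1]>120)
q=W[red&(np.hypot(W[...,0]-.527,W[...,1]-.343)<.06)&(W[...,2]>.095)&(W[...,2]<.11)]
if len(q)>5: print('handle',len(q),cv2.minAreaRect((q[:,:2]*1000).astype(np.float32)))
E
```

```text
t: 19.38
tool_pos: [0.5423, -0.0381, 0.1442]
orientation: [[0.888, -0.036, 0.458], [-0.145, -0.968, 0.204], [0.436, -0.248, -0.865]]
force: [-12.5, 0.4, 12.1]
gripper_width: 0.0275
[ 0.5422568  -0.03811079  0.14417353] [ -5.9  -2.9 -16.1] [ 0.43 -1.89  0.06] [-0.0048  0.0007 -0.0023 -0.0013  0.0012 -0.008 ] [-0.01   0.037  0.06  -0.1    0.037  0.061 -0.01 ]
s12 coupler n 360 mouth shift tool [-2.7  1.1  0.9] tilt [2.6 2.3] rms 1.45
t12 coupler n 79 mouth shift tool [-1.6  3.5 11.1] tilt [ 5.9 12.2] rms 1.61
19.475 [ -5.4  -2.6 -16. ] [-0.0048  0.0008 -0.0023 -0.0013  0.0012 -0.008 ]
handle 86 ((526.7173461914062, 337.8787841796875), (14.137845993041992, 66.78328704833984), 44.046810150146484)
```

View pics/c12.png

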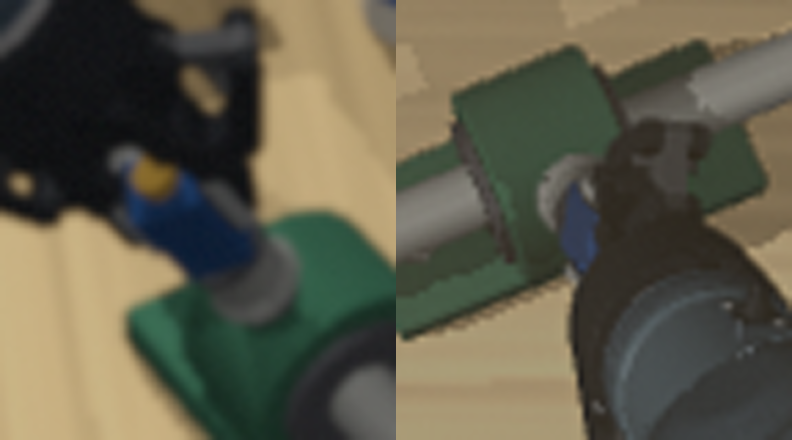

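The cup (250,295) sits down over the boss, in line with the nipple, with the blue grip in the jaws. The arm is still, the axial push is about 18 N, and travel is 8 mm past first contact. Handle still off. I hand in.

```bash
python3 -c "
from bench import bot
print(bot.hand_in()); o=bot.get_obs(); print(o['t'],o['force'],o['tool_pos'],o['gripper_width'])"
```

```text
the job is handed in; nothing more can be done
None
the job is handed in; nothing more can be done
```

The isolator handle is off, and I handed the job in at about 19.5 s with the coupler gripped and pressed down on the nipple. The hand-in gives no verdict.

- **Handle:** my first grip closed on nothing, because the fingertips reached about 27 mm less than described; nothing was moved. I corrected for that, gripped the bar and turned it about 61°. The bar measured roughly 62° from on after release, and was still off at the last look.
- **Coupler:** I lifted it straight out of the rest; the jaws closed to 27 mm on the blue grip. I tilted it 30° to match the nipple.
- **Pressing:** resistance was about 10 N at first contact. After 7 mm more travel it hit the hard stop and briefly rose to about 63 N, below the 120 N limit. I then eased back to about 18 N and held there.

**Last checks:**
- The arm was still and the jaws read 27.5 mm.
- The tool was within 0.5° of my estimated nipple axis, about 8 mm past my estimated first-contact point. I judged the snap from this travel and the force, not from any direct reading.
- A sideways load of about 6 N remained.
- **Coupler tilt, cameras disagree:** the side camera's fit puts the coupler 2–3° off the tool, as it did before contact. The top camera's fit said 6° and 12°, but I discounted it because the gripper hid most of the coupler.
- I did not re-measure the can, bottle or tape at the end; the arm's path kept clear of them.

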